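Lay the missing slat on a timber skid

ROBOT

A 6-joint arm with a two-finger parallel gripper is mounted at the origin on the work surface. World frame = base frame: x ahead of the robot, y to its left, z up, the work surface at z = 0. Lengths are in m, angles in rad, forces in N, time in s.
With the tool pointing down it reaches from about 0.3 to 0.875 m from the base axis. Payload 6.4 kg.
Tool frame: the origin (TCP) lies midway between the tips of the shut fingers; the grasp point (between the pads) lies 19 mm behind it; x points along the fingers, y is the direction in which the jaws open and shut, and the axes are right-handed (so a half turn about x gives the same grasp; the last joint's range is limited). The gripper opens to 85 mm and grips with 20 to 120 N. Pads are 22 mm wide; open, the fingers measure 114 mm over their backs; the gripper's body (76 mm by 85 mm) begins 54 mm behind the grasp point. The pads swing forward as they close: fully open they stand 13 mm farther back than shut.
Start: joints at [0.957, 0.181, 1.607, -0, 1.354, -0.206], TCP at [0.228, 0.528, 0.21] pointing down, gripper open.
Joint ranges: [-2.99, 2.99], [-0.89, 2.07], [0.3, 2.58], [-1.14, 4.28], [0, 2.63], [-3.12, 3.12]. Speed limits (rad/s): [2.57, 2.57, 3.01, 3.14, 3.14, 3.14].

INTERFACE

Orientations are given as a unit quaternion [w, x, y, z].
In Python, from bench import ctrl gives the robot as it stands.
- The arm moves only by the tool servo_tool, never from a script. Its argument "targets" is a list of rows, each a list of 7 numbers: the turn, a rotation vector about the tool's x, y, z in rad, then the shift along the tool's x, y, z in mm, then the opening, from -1 (shut) to 1 (fully open). A call has exactly 8 rows; each row is the pose to reach, as a shift and turn from the pose measured when the call began, along the tool's axes at that moment; what a row does not reach only later rows make up. A row lasts 1/8 s, in which the tool goes at most 62.5 mm and 10.7 degrees, less where a joint would pass 70% of its speed; a pose out of reach is approached as far as the arm can. A call with a gripper value outside its range is refused whole. The fingers move at their own pace and stop on an object; the grip force is fixed at half the most. Time passes only in rows, so rows that repeat a pose let the fingers close, or fill a call up. It gives the time, the measured TCP pose, the force and the opening at its end, in the units of the state.
- ctrl.get_obs(): the state, without advancing time (a new reading comes with each control period).
- ctrl.camera(name): name is "side" or "top"; returns a dict with "pixels" (384x512x3 uint8, blue, green, red), "intrinsics" (3x3 intrinsics, pixels), "R" (3x3) and "t" (3): a world point X has camera coordinates R X + t. Camera axes: x right, y down, z forward; pixel columns grow to the right and rows downward; lengths in m; the calibration is good to about 2 mm. A picture is of the moment at which its call begins. There is no depth.
- ctrl.hand_in(): hands the job in, once; it reports no verdict.
The state is a dict: "time_s": time; "q": joint angles; "dq": joint speeds; "joint_efforts": joint torques, N m; "eef_pos": TCP position; "eef_rot": TCP orientation; "wrist_force": force on the tool from outside, world axes, zero at the start; "torque": the same for the moment, N m; "opening": opening from 0.0 (shut) to 1.0 (fully open).
Only numpy, scipy, OpenCV 4.12 (cv2) and the standard library are available. Lean on these libraries where they do the work, as an engineer would, in place of code of your own. Each camera call takes 0.05 s, during which the arm holds its last target.

TASK

One slat is missing from the small timber skid on the bench. Take the loose slat that matches the ones already nailed on (not the short offcut or the narrow lath) and lay it flat across the two raised bearers in the middle of the wide gap, square to them and with its ends flush with the bearers' outer faces. Set it down rather than drop it, and leave the offcut and the lath where they lie.

Things in the scene. Friction and masses are not known exactly. Their poses are not given: they have to be found in the camera images.
- slat: The loose slat to lay: a plain wooden board 280 mm long (its x), 50 mm wide (its y), 18 mm thick, 0.1 to 0.2 kg, lying flat on the bench, its length roughly away from the robot, in one of three lanes with the offcut and the lath (which lane is whose changes). Origin: centre of its underside, z up. Both ends are alike.
- gap (a point): Wide gap in the fixed skid's deck, where the centre of the slat's underside belongs: midway between the bearers, level with their tops (75 mm up). x along the bearers, y across (slat lengthwise along y), z up. Bearers: 35 wide, 75 high, 350 long, centred at y = +-122.5 mm, open between. Nailed slats like the loose one at x = +100, -100, -200 mm; on the last, at +y, a tin 44 across, 28 high.
- offcut: A short wooden offcut, 160 mm long (its x), 50 mm wide, 18 mm thick, too short for the skid; lies flat in another lane. Origin: centre of its underside. Leave it where it is.
- lath: A narrow wooden lath, 280 mm long (its x), 24 mm wide, 12 mm thick, too narrow to match; lies flat in another lane. Origin: centre of its underside. Leave it where it is.

How it is judged:
By the outcome, as a careful person would: the job done as asked, in the order asked, and still so for the second after the job is handed in, with the robot touching nothing.
It also fails if it takes over 38 s, if anything falls off the work surface, if the arm or the gripper's body presses on something with over 40 N, if the wrist force passes 120 N, or if a joint passes its speed limit or range.

## Working session

There is one attempt and no reset: what is moved stays moved. The work goes in short steps, Python scripts to look and compute and a tool call to move; the robot and the scene stay as the last step left them, time stands still between calls to the robot, and variables do not carry over. Pictures are saved under pics/ and viewed, and the job is handed in when it is done.

Besides the shell and the picture viewer there is one more tool, called after "Call:" as name(argument=value, ...) on one line, values as JSON. servo_tool: Moves the arm, as the interface text tells. Its arguments: {"type":"object","properties":{"targets":{"type":"array","items":{"type":"array","items":{"type":"number"}}}},"required":["targets"]}

```bash
mkdir -p pics; ls; python3 - <<'E'
from bench import ctrl
import cv2,numpy as np
for n in("top","side"):
    c=ctrl.camera(n); cv2.imwrite(f"pics/{n}0.png",c["pixels"]); np.savez(f"{n}0.npz",**c)
    print(n,c["intrinsics"],c["R"],c["t"])
print(ctrl.get_obs())
E
```

```text
pics
top [[375.47814724   0.         262.74433934]
 [  0.         375.47814724 192.28516669]
 [  0.           0.           1.        ]] [[-0.02055608 -0.99978237 -0.00355723]
 [-0.99890511  0.02068734 -0.04195959]
 [ 0.04202405  0.00269081 -0.99911298]] [-0.06630438  0.52791804  0.95017048]
side [[494.29504706   0.         252.28028835]
 [  0.         494.29504706 186.70906407]
 [  0.           0.           1.        ]] [[ 0.99793202 -0.06349866  0.00998054]
 [-0.02909671 -0.58470518 -0.8107239 ]
 [ 0.05731555  0.80875693 -0.58534362]] [-0.54996993 -0.00143763  1.25181304]
{'time_s': 0.1, 'q': array([ 9.56689969e-01,  1.81484245e-01,  1.60788803e+00, -1.67383249e-05,
        1.35381285e+00, -2.06287319e-01]), 'dq': array([-0.00084563, -0.00078506, -0.00169342, -0.0008959 ,  0.00017431,
       -0.00055867]), 'joint_efforts': array([ 1.34049563e-05, -4.45876658e+01, -3.52237487e+01, -2.77202471e-04,
        4.01049532e-03,  4.10403470e-05]), 'eef_pos': array([0.22772278, 0.52741188, 0.20947409]), 'eef_rot': array([ 0.69223803,  0.14266877,  0.69267649, -0.14370602]), 'wrist_force': array([0.38967686, 0.62740396, 0.14890073]), 'torque': array([-0.02637673,  0.02397504, -0.01284885]), 'opening': 1.0005902452839461}
```

View pics/top0.png

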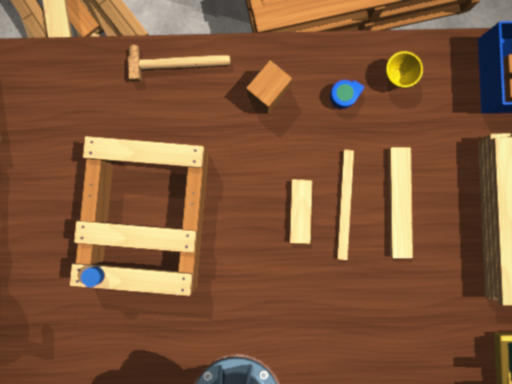

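View pics/side0.png

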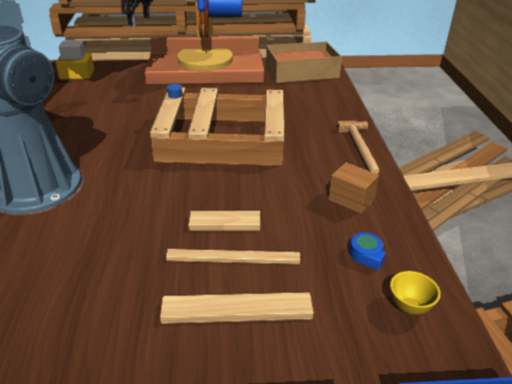

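```bash
cat > h.py <<'E'
import numpy as np,cv2
def cast(c,uv,z):
    uv=np.atleast_2d(uv).astype(float)
    d=np.c_[(uv-c["intrinsics"][[0,1],[2,2]])/c["intrinsics"][0,0],np.ones(len(uv))]@c["R"]
    o=-c["R"].T@c["t"]
    return o+d*((z-o[2])/d[:,2])[:,None]
def proj(c,X):
    p=(np.atleast_2d(X)@c["R"].T+c["t"])@c["intrinsics"].T
    return p[:,:2]/p[:,2:]
def woods(c,lo=150,hmax=40,smax=150,amin=300):
    hsv=cv2.cvtColor(c["pixels"],cv2.COLOR_BGR2HSV)
    m=cv2.inRange(hsv,(12,30,lo),(hmax,smax,255))
    cs,_=cv2.findContours(m,cv2.RETR_EXTERNAL,cv2.CHAIN_APPROX_NONE)
    return m,[k for k in cs if cv2.contourArea(k)>amin]
def rect(c,k,z):
    P=cast(c,k[:,0],z)[:,:2]
    (cx,cy),(w,h),a=cv2.minAreaRect((P*1000).astype(np.float32))
    if w<h: w,h,a=h,w,a+90
    a=(a+90)%180-90
    return cx,cy,w,h,a
E
python3 - <<'E'
from h import *
c=dict(np.load("top0.npz"))
m,ks=woods(c); cv2.imwrite("pics/m0.png",m)
for k in ks:
    x,y,w,h=cv2.boundingRect(k)
    if 60<x<440 and y>100: print((x,y,w,h),"z18",np.round(rect(c,k,.018),1),"z93",np.round(rect(c,k,.093),1))
c=dict(np.load("side0.npz"))
m,ks=woods(c); cv2.imwrite("pics/m1.png",m)
for k in ks:
    x,y,w,h=cv2.boundingRect(k)
    if 120<x<360 and y>80: print((x,y,w,h),"z18",np.round(rect(c,k,.018),1),"z93",np.round(rect(c,k,.093),1))
E
```

```text
(94, 266, 99, 30) z18 [309.8 228.  245.5  58.7  84.6] z93 [323.7 203.8 226.2  54.   84.6]
(74, 220, 123, 33) z18 [421.7 248.  308.4  59.4  84.1] z93 [426.8 222.2 284.2  54.8  84.1]
(290, 179, 23, 65) z18 [ 476.8 -173.   163.2   54.    -2.8] z93 [ 477.5 -165.6  150.4   49.8   -2.8]
(338, 149, 17, 112) z18 [ 492.  -286.6  282.1   27.5   -5.1] z93 [ 491.5 -270.3  259.9   25.3   -5.1]
(390, 146, 23, 113) z18 [ 495.1 -428.5  284.    54.1   -1.1] z93 [ 494.4 -401.1  261.6   49.9   -1.1]
(83, 136, 122, 32) z18 [637.  226.2 309.5  58.6  84.1] z93 [625.1 202.1 285.1  54.   84.1]
(160, 292, 154, 31) z18 [ 494.3 -433.4  281.2   63.1   -1.2] z93 [ 492.5 -497.5  251.9   56.5   -1.2]
(166, 249, 134, 15) z18 [ 490.9 -297.4  277.9   34.4   -5.1] z93 [ 489.4 -375.7  249.    30.8   -5.1]
(188, 211, 72, 19) z18 [ 475.1 -179.6  160.6   64.    -3. ] z93 [ 475.3 -270.2  143.8   57.3   -3. ]
(339, 121, 40, 54) z18 [857.1 131.5 286.3  85.1  82.5] z93 [817.5   8.5 256.4  76.3  82.5]
(150, 94, 32, 45) z18 [305.  341.5 291.1  62.5  86. ] z93 [323.  196.6 260.8  56.   86. ]
(264, 90, 20, 52) z18 [640.4 334.5 344.9  57.1  83.8] z93 [623.4 190.2 308.9  51.2  83.8]
(188, 88, 30, 52) z18 [418.3 358.1 347.5  60.4  84.6] z93 [424.4 211.4 311.2  54.1  84.6]
```

View pics/m0.png

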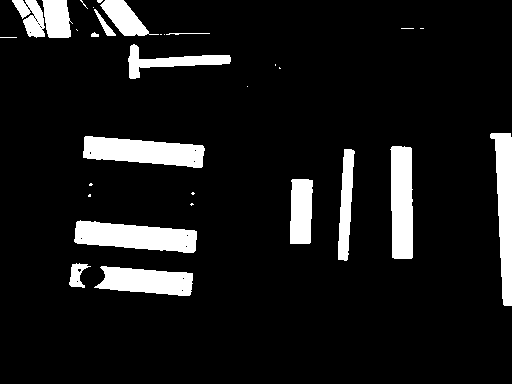

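View pics/m1.png

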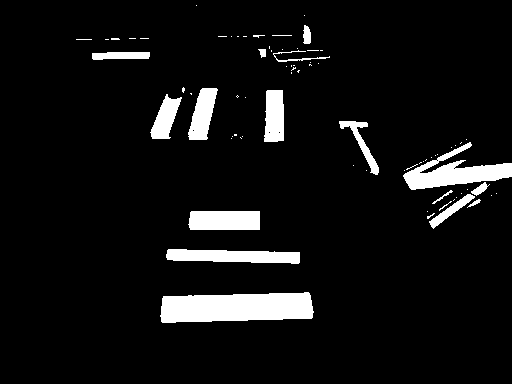

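```bash
python3 - <<'E'
from h import *
a=dict(np.load("top0.npz"))["pixels"];b=dict(np.load("side0.npz"))["pixels"]
f=lambda i,x,y,w,h,s:cv2.resize(i[y:y+h,x:x+w],(w*s,h*s),interpolation=0)
A=f(a,370,135,60,135,4);B=f(b,150,280,175,50,4)
c=np.zeros((550,700,3),np.uint8);c[:200,:700]=B
A2=cv2.rotate(A,0);c[205:205+A2.shape[0],:A2.shape[1]]=A2
cv2.imwrite("pics/z0.png",c)
print(a[200,384:420].sum(1)//3); print(a[175,384:420].sum(1)//3)
print(b[285:330,236].sum(1)//3)
E
```

```text
[ 61  50  47  47  47  53  65 124 200 218 221 224 225 225 223 221 220 219
 219 220 218 217 218 220 219 216 207 165 106  82  79  79  79  79  79  78]
[ 61  48  44  45  48  59  98 169 211 221 225 226 225 220 219 221 222 222
 221 221 221 221 219 216 215 215 197 144  97  85  85  85  84  84  85  84]
[ 63  61  63  63  64  62  61  61  81 133 170 180 185 189 190 191 188 181
 179 178 183 183 178 175 177 181 180 177 176 182 159 145 141 141 148 151
 108  59  47  54  55  57  56  57  55]
```

View pics/z0.png

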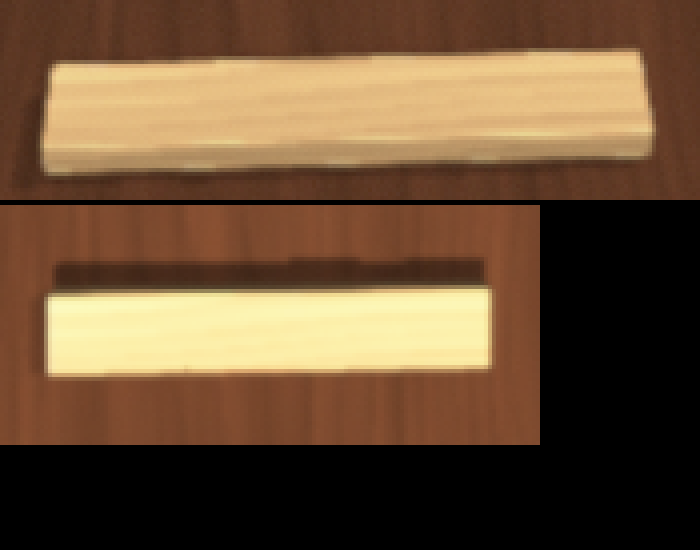

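```bash
python3 - <<'E'
from h import *
a=dict(np.load("top0.npz"))["pixels"];b=dict(np.load("side0.npz"))["pixels"]
f=lambda i,x,y,w,h,s:cv2.resize(i[y:y+h,x:x+w],(w*s,h*s),interpolation=0)
cv2.imwrite("pics/z1.png",f(a,62,130,150,140,4))
cv2.imwrite("pics/z2.png",f(b,145,80,150,90,5))
E
```

```text
(no output)
```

View pics/z1.png

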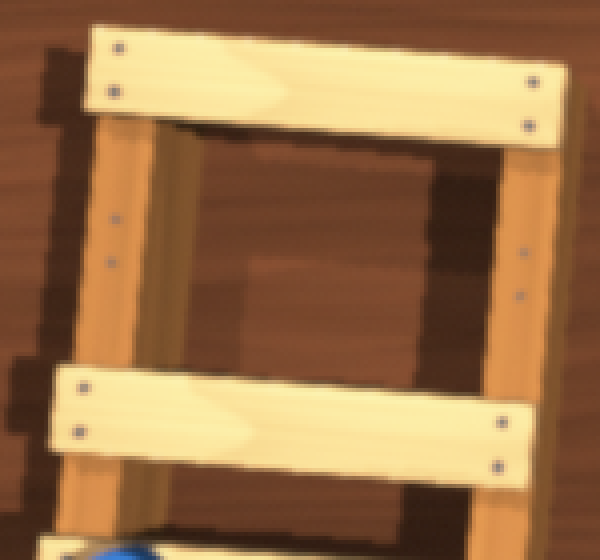

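View pics/z2.png

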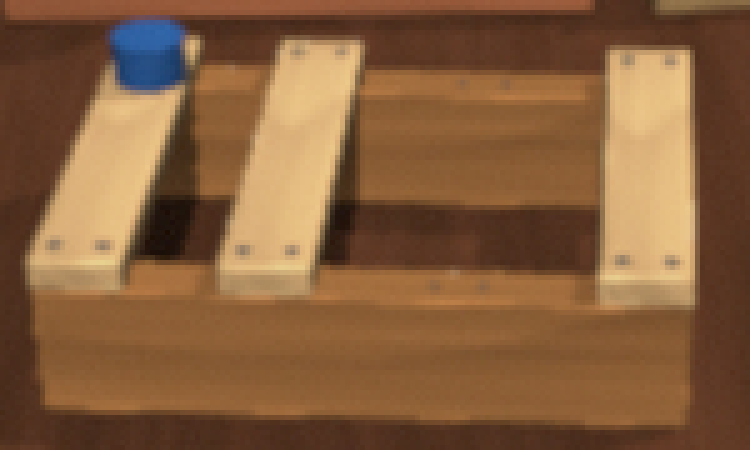

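```bash
python3 - <<'E'
from h import *
T=dict(np.load("top0.npz"));S=dict(np.load("side0.npz"))
tz=np.array([[118,48],[114,92],[533,82],[528,126],[116,218],[111,262],[523,253],[520,296],[84,387],[79,432],[502,422],[498,467]])/4+[62,130]-.5+.125
sz=np.array([[627,60],[671,60],[622,261],[672,262],[461,83],[503,85],[434,286],[482,287],[298,51],[341,51],[242,250],[291,250]])/5+[145,80]-.5+.1
z=np.repeat([.093,.075,.093],4)
def tri(p,q):
    o1=-T["R"].T@T["t"];o2=-S["R"].T@S["t"]
    d1=cast(T,p,0)[0]-o1;d2=cast(S,q,0)[0]-o2
    d1/=np.linalg.norm(d1);d2/=np.linalg.norm(d2)
    s=np.linalg.lstsq(np.c_[d1,-d2],o2-o1,rcond=None)[0]
    return ((o1+d1*s[0])+(o2+d2*s[1]))/2,np.linalg.norm(o1+d1*s[0]-o2-d2*s[1])
# side order: far pair(+y): left is -x
perm=[1,0,3,2,5,4,7,6,9,8,11,10]
for n,zz,c0 in(("A",.093,0),("gap",.075,4),("B",.093,8)):
    pt=np.array([cast(T,tz[i],zz)[0] for i in range(c0,c0+4)])
    ps=np.array([cast(S,sz[perm[i]],zz)[0] for i in range(c0,c0+4)])
    tr=[tri(tz[i],sz[perm[i]]) for i in range(c0,c0+4)]
    P=np.array([t[0] for t in tr])
    f=lambda p:(np.round(p.mean(0)*1000,1),round(np.degrees(np.arctan2(-(p[:2].mean(0)-p[2:].mean(0))[0],(p[:2].mean(0)-p[2:].mean(0))[1])),2))
    print(n,"top",f(pt),"side",f(ps),"tri",f(P),[round(t[1]*1000,1) for t in tr])
E
```

```text
A top (array([625.3, 203.9,  93. ]), np.float64(-5.91)) side (array([625.7, 207.9,  93. ]), np.float64(-5.96)) tri (array([625. , 203.1,  95.4]), np.float64(-5.92)) [np.float64(0.7), np.float64(0.1), np.float64(0.2), np.float64(0.0)]
gap top (array([525.8, 213.9,  75. ]), np.float64(-6.01)) side (array([525.4, 217.1,  75. ]), np.float64(-5.55)) tri (array([525.5, 213.2,  77. ]), np.float64(-5.79)) [np.float64(1.8), np.float64(1.0), np.float64(0.4), np.float64(0.6)]
B top (array([426.3, 224.3,  93. ]), np.float64(-5.91)) side (array([425.8, 229.2,  93. ]), np.float64(-6.03)) tri (array([426.3, 223.2,  96. ]), np.float64(-6.01)) [np.float64(0.1), np.float64(0.1), np.float64(0.9), np.float64(0.7)]
```

```bash
cat >> h.py <<'E'
from scipy.spatial.transform import Rotation as Ro
def Rt(phi):
    c,s=np.cos(np.radians(phi)),np.sin(np.radians(phi))
    return Ro.from_matrix(np.array([[0,0,-1],[c,s,0],[s,-c,0]]).T)
def cur(o):
    w,x,y,z=o["eef_rot"]; return Ro.from_quat([x,y,z,w])
def row(o,pos,phi):
    R=cur(o); 
    rv=(R.inv()*Rt(phi)).as_rotvec()
    return np.round(rv,3),np.round(R.inv().apply(np.array(pos)-o["eef_pos"]*1000),1)
def st(o):
    M=cur(o).as_matrix(); print("t",round(o["time_s"],2),"pos",np.round(o["eef_pos"]*1000,1),"phi",round(np.degrees(np.arctan2(M[1,1],M[0,1])),2),"xax",np.round(M[:,0],3),"op",round(o["opening"],3),"q",np.round(o["q"],2),"F",np.round(o["wrist_force"],1),"T",np.round(o["torque"],2))
E
python3 - <<'E'
from h import *
from bench import ctrl
o=ctrl.get_obs(); st(o)
for a in [([450,330,215],30),([560,0,215],-30),([495,-428,180],-91.1),([495,-428,180],88.9)]: print(*row(o,*a))
E
```

```text
t 0.1 pos [227.7 527.4 209.5] phi 66.63 xax [-0.001 -0.001 -1.   ] op 1.001 q [ 0.96  0.18  1.61 -0.    1.35 -0.21] F [0.4 0.6 0.1] T [-0.03  0.02 -0.01]
[0.639 0.    0.002] [ -5.5 -93.1 282.3]
[1.687e+00 1.000e-03 1.000e-03] [  -5.1 -352.4  514.2]
[2.753e+00 2.000e-03 1.000e-03] [  30.5 -771.   624.3]
[-0.389 -0.001  0.001] [  30.5 -771.   624.3]
```

Call:
servo_tool(targets=[[0.16,0,0,0,-23,70,1],[0.32,0,0,0,-47,141,1],[0.48,0,0,0,-70,212,1],[0.64,0,0,0,-93,282,1],[0.82,0,0,0,-140,325,1],[1.0,0,0,0,-190,370,1],[1.18,0,0,0,-240,415,1],[1.36,0,0,0,-290,460,1]])

```text
time_s: 1.1
eef_pos: [0.5158, 0.1316, 0.2094]
eef_rot: [-0.447, -0.547, -0.447, 0.549]
wrist_force: [1.3, 0.4, 0.5]
opening: 0.999
```

```bash
python3 - <<'E'
from h import *
from bench import ctrl
o=ctrl.get_obs(); st(o)
for a in [([560,-50,200],-30),([495,-428,120],-91.1)]: print(*row(o,*a))
E
```

```text
t 1.1 pos [515.8 131.6 209.4] phi -11.63 xax [-0.001 -0.001 -1.   ] op 0.999 q [ 0.03  0.09  1.71 -0.    1.34  0.23] F [1.3 0.4 0.5] T [ 0.05 -0.    0.01]
[0.321 0.002 0.001] [  9.6  80.  169. ]
[ 1.387  0.002 -0.   ] [ 90.1  92.5 552.2]
```

Call:
servo_tool(targets=[[0.17,0,0,0,40,60,1],[0.35,0,0,0,60,120,1],[0.52,0,0,0,80,180,1],[0.7,0,0,10,85,240,1],[0.87,0,0,20,88,300,1],[1.04,0,0,30,90,360,1],[1.21,0,0,45,92,420,1],[1.38,0,0,60,92,480,1]])

```text
time_s: 2.1
eef_pos: [0.5095, -0.3531, 0.1508]
eef_rot: [0.006, -0.707, 0.007, 0.708]
wrist_force: [0.1, -0.6, 0.5]
opening: 0.999
```

```bash
python3 - <<'E'
from h import *
from bench import ctrl
o=ctrl.get_obs(); st(o)
for a in [([495,-428,80],-91.1),([495,-428,0],-91.1)]: print(*row(o,*a))
E
```

```text
t 2.1 pos [ 509.5 -353.1  150.8] phi -91.02 xax [-0.001 -0.001 -1.   ] op 0.999 q [-0.8   0.33  1.54 -0.    1.26  0.79] F [ 0.1 -0.6  0.5] T [-0.05  0.04 -0.04]
[ 0.001  0.001 -0.001] [70.9 75.1 13.1]
[ 0.001  0.001 -0.001] [150.9  75.   13. ]
```

Call:
servo_tool(targets=[[0,0,0,10,38,7,1],[0,0,0,20,75,13,1],[0,0,0,50,75,13,1],[0,0,0,80,75,13,1],[0,0,0,100,75,13,1],[0,0,0,110,75,13,1],[0,0,0,110,75,13,1],[0,0,0,110,75,13,1]])

```text
time_s: 3.1
eef_pos: [0.4958, -0.4286, 0.0422]
eef_rot: [-0.005, 0.707, -0.007, -0.707]
wrist_force: [-1.2, -0.2, 0.3]
opening: 0.997
```

```bash
python3 - <<'E'
from h import *
from bench import ctrl
o=ctrl.get_obs(); st(o)
c=ctrl.camera("side"); cv2.imwrite("pics/s1.png",cv2.resize(c["pixels"][200:360,120:360],None,fx=3.2,fy=3.2))
for a in [([495,-428,0],-91.1)]: print(*row(o,*a))
E
```

```text
t 3.1 pos [ 495.8 -428.6   42.2] phi -91.01 xax [-0.    -0.003 -1.   ] op 0.997 q [-0.89  0.53  1.5  -0.    1.1   0.7 ] F [-1.2 -0.2  0.3] T [ 0.01 -0.02 -0.  ]
[ 0.002 -0.    -0.003] [42.2 -0.7  0.8]
```

View pics/s1.png

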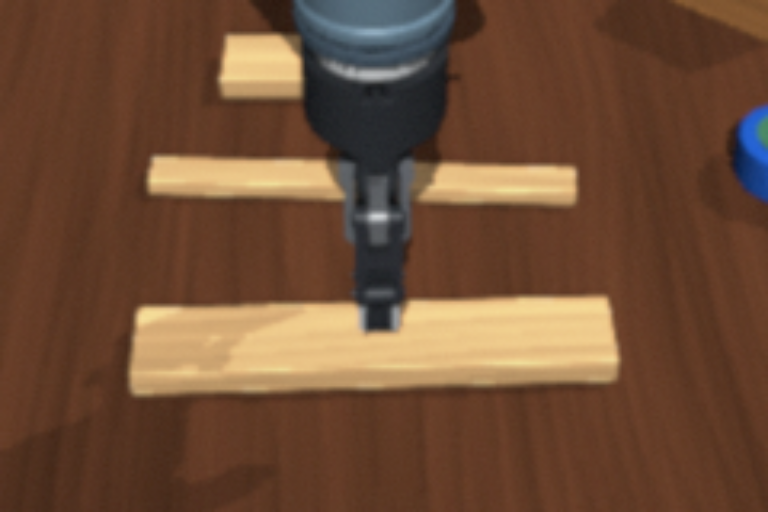

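The side view shows the front finger over the slat's near edge at mid-length, around pixel (238, 300). I'm descending, then closing.

Call:
servo_tool(targets=[[0,0,-0.003,12,0,0,1],[0,0,-0.003,24,0,0,1],[0,0,-0.003,34,0,0,1],[0,0,-0.003,41,-0.7,0.8,1],[0,0,-0.003,41,-0.7,0.8,1],[0,0,-0.003,41,-0.7,0.8,0.5],[0,0,-0.003,41,-0.7,0.8,0.2],[0,0,-0.003,41,-0.7,0.8,-0.3]])

```text
time_s: 4.15
eef_pos: [0.4952, -0.4283, 0.0017]
eef_rot: [-0.006, 0.707, -0.006, -0.707]
wrist_force: [0.3, 0.4, -0.5]
opening: 0.404
```

Call:
servo_tool(targets=[[0,0,0,0,0,0,-1],[0,0,0,0,0,0,-1],[0,0,0,0,0,0,-1],[0,0,0,0,0,0,-1],[0,0,0,0,0,0,-1],[0,0,0,0,0,0,-1],[0,0,0,0,0,0,-1],[0,0,0,0,0,0,-1]])

```text
time_s: 5.15
eef_pos: [0.4952, -0.4283, 0.0017]
eef_rot: [-0.006, 0.707, -0.006, -0.707]
wrist_force: [-0.3, -1.1, -0.6]
opening: 0.003
```

```bash
python3 - <<'E'
from h import *
from bench import ctrl
o=ctrl.get_obs(); st(o)
c=ctrl.camera("side"); cv2.imwrite("pics/s2.png",cv2.resize(c["pixels"][200:360,120:360],None,fx=3.2,fy=3.2))
E
```

```text
t 5.15 pos [ 495.2 -428.3    1.7] phi -91.01 xax [ 0.001 -0.    -1.   ] op 0.003 q [-0.89  0.59  1.51  0.    1.04  0.69] F [-0.3 -1.1 -0.6] T [ 0.07 -0.02 -0.02]
```

View pics/s2.png

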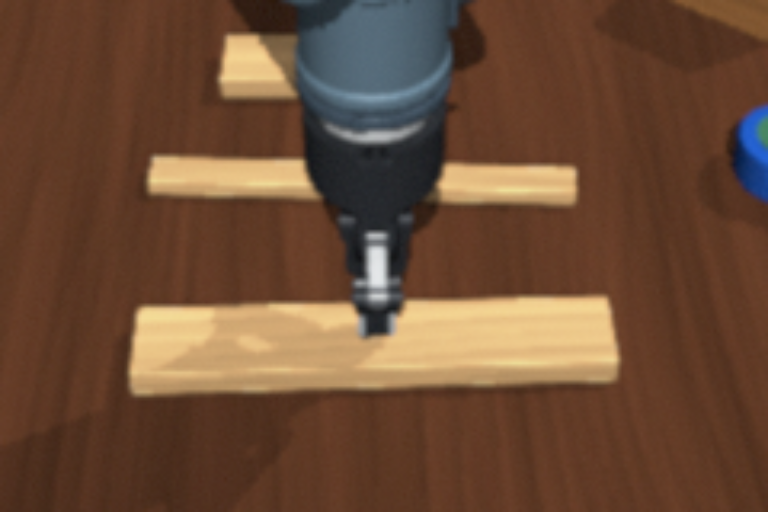

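The gripper shut on nothing (opening 0.003) and in this view the fingers stand above or behind the slat. I'll check what the reported TCP means against the cameras.

```bash
python3 - <<'E'
from h import *
from bench import ctrl
o=ctrl.get_obs()
S=dict(np.load("side0.npz"))
print("side tcp",proj(S,o["eef_pos"]), "z18",proj(S,o["eef_pos"]+[0,0,.018]),"z40",proj(S,o["eef_pos"]+[0,0,.04]))
c=ctrl.camera("top"); print("top tcp",proj(c,o["eef_pos"]))
cv2.imwrite("pics/t2.png",cv2.resize(c["pixels"][120:300,260:460],None,fx=3,fy=3,interpolation=2))
c=ctrl.camera("side"); cv2.imwrite("pics/s3.png",cv2.resize(c["pixels"][230:340,180:310],None,fx=5,fy=5,interpolation=2))
E
```

```text
side tcp [[237.15763467 310.26047418]] z18 [[237.08115391 303.85067381]] z40 [[236.98527069 295.81476725]]
top tcp [[399.1543352  201.70392926]]
```

View pics/t2.png

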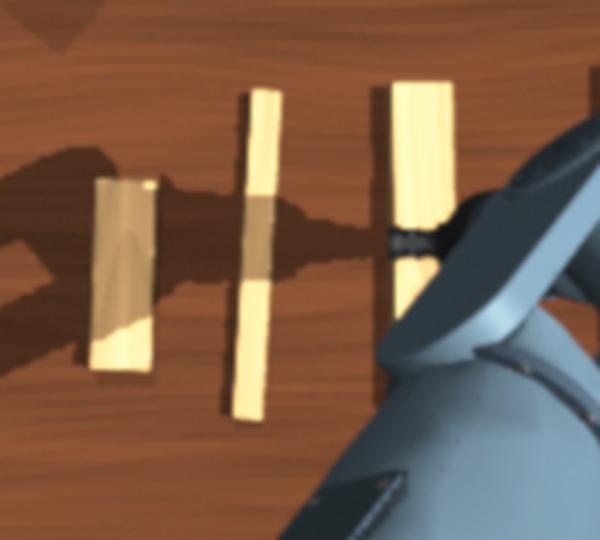

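View pics/s3.png

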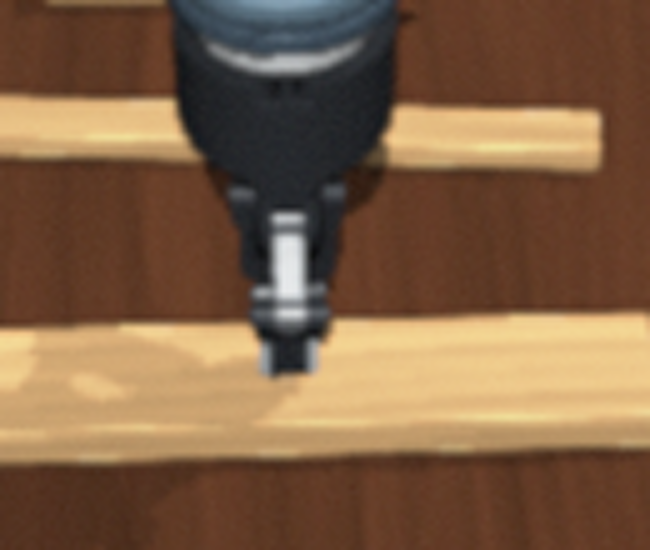

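```bash
python3 - <<'E'
from h import *
S=dict(np.load("side0.npz"));T=dict(np.load("top0.npz"))
# z where ray hits plane y=Y
def atY(c,uv,Y):
    a=cast(c,uv,0)[0];b=cast(c,uv,.1)[0];s=(Y-a[1])/(b[1]-a[1]);return np.round((a+s*(b-a))*1000,1)
for Y in(-.428,-.434,-.44): print("shut",Y,atY(S,[237.6,304.4],Y))
for Y in(-.471,-.478,-.485): print("open",Y,atY(S,[238.75,303.1],Y))
for z in(.0,.02,.03): print("top left end of finger",z,cast(T,[390,200.7],z)*1000)
E
```

```text
shut -0.428 [ 496.2 -428.    17.8]
shut -0.434 [ 496.  -434.    24.8]
shut -0.44 [ 495.8 -440.    31.7]
open -0.471 [ 496.9 -471.    70.9]
open -0.478 [ 496.7 -478.    79. ]
open -0.485 [ 496.4 -485.    87.1]
top left end of finger 0.0 [[ 498.3380253 -405.3926839    0.       ]]
top left end of finger 0.02 [[ 498.08492763 -398.68736355   20.        ]]
top left end of finger 0.03 [[ 497.9583788  -395.33470337   30.        ]]
```

Call:
servo_tool(targets=[[0,0,0,-10,0,0,-1],[0,0,0,-20,0,0,-1],[0,0,0,-30,0,0,-1],[0,0,0,-40,0,0,-1],[0,0,0,-50,0,0,-1],[0,0,0,-50,0,0,-1],[0,0,0,-50,0,0,-1],[0,0,0,-50,0,0,-1]])

```text
time_s: 6.3
eef_pos: [0.4949, -0.4279, 0.0511]
eef_rot: [0.006, -0.707, 0.006, 0.707]
wrist_force: [0.7, 0.0, 0.5]
opening: -0.002
```

```bash
python3 - <<'E'
from h import *
from bench import ctrl
o=ctrl.get_obs();st(o)
c=ctrl.camera("top"); print("top tcp",proj(c,o["eef_pos"]))
cv2.imwrite("pics/t4.png",cv2.resize(c["pixels"][170:230,360:460],None,fx=7,fy=7,interpolation=2))
c=ctrl.camera("side"); print("side",proj(c,o["eef_pos"])); cv2.imwrite("pics/s4.png",cv2.resize(c["pixels"][210:330,180:310],None,fx=5,fy=5,interpolation=2))
E
```

```text
t 6.3 pos [ 494.9 -427.9   51.1] phi -91.01 xax [-0.     0.001 -1.   ] op -0.002 q [-0.89  0.52  1.5   0.    1.12  0.69] F [0.7 0.  0.5] T [-0.02  0.02  0.04]
top tcp [[406.24307493 201.50880297]]
side [[236.74528476 292.18000971]]
```

View pics/t4.png

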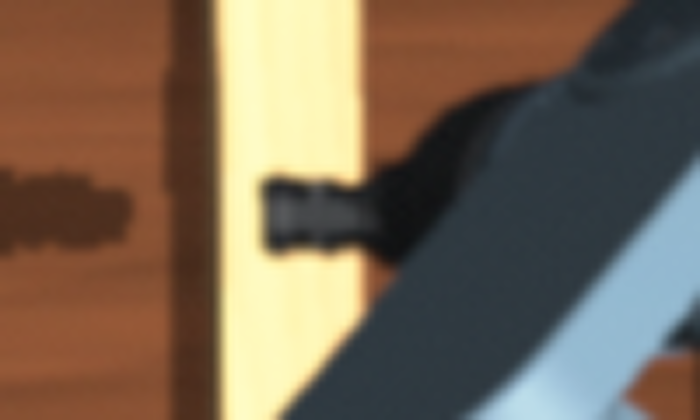

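View pics/s4.png

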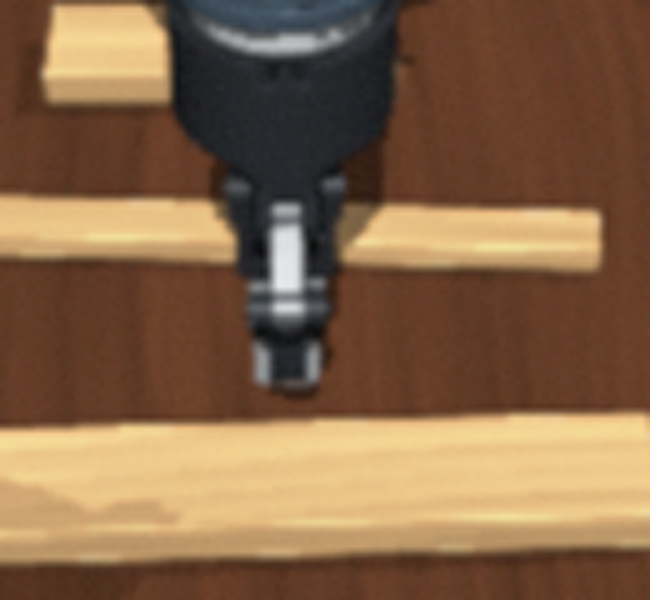

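```bash
python3 - <<'E'
from h import *
from scipy.optimize import least_squares
S=dict(np.load("side0.npz"));T=dict(np.load("top0.npz"))
print("base origin top",proj(T,[0,0,0]),"side",proj(S,[0,0,0]), "z.1", proj(T,[0,0,.1]),proj(S,[0,0,.1]))
yt=cast(T,[391.2,190],.018)[0,1]; ysd=cast(T,[384.4,190],0)[0,1]; k=(ysd-yt)/.018
ysh=cast(T,[378.6,200],0)[0,1]; print("k",k,"slat edge",yt,"shadow",ysh)
for t in(.0,.008,.0145):
    f=lambda p:[proj(T,[.497,p[0]+t,p[1]])[0,0]-397.4,proj(S,[.497,p[0]-t,p[1]])[0,1]-287]
    r=least_squares(f,[-.42,.06]).x
    print(t,"top+side",r*1000,"shadow pred",r[0]-t+k*r[1])
    # top + shadow
    g=lambda p:[proj(T,[.497,p[0]+t,p[1]])[0,0]-397.4,(p[0]-t+k*p[1]-ysh)*400]
    print("   top+shadow",least_squares(g,[-.42,.06]).x*1000)
    g=lambda p:[proj(S,[.497,p[0]-t,p[1]])[0,1]-287,(p[0]-t+k*p[1]-ysh)*400]
    print("   side+shadow",least_squares(g,[-.42,.06]).x*1000)
E
```

```text
base origin top [[236.54288759 400.90213629]] side [[ 35.11733827 186.14139749]] z.1 [[233.30694799 423.56311011]] [[ 24.87818625 152.53071677]]
k 0.6363413753437779 slat edge -0.40334389872473025 shadow -0.3760404971446123
0.0 top+side [-408.83837311   44.03521205] shadow pred -0.38081694571095176
   top+shadow [-407.12951974   48.85588742]
   side+shadow [-393.49912099   27.43594008]
0.008 top+side [-412.40238557   56.54913296] shadow pred -0.3844178325268918
   top+shadow [-409.40525546   65.00403702]
   side+shadow [-385.49912099   27.43594008]
0.0145 top+side [-415.29814569   66.7166937 ] shadow pred -0.3873435530648437
   top+shadow [-411.25429074   78.12440857]
   side+shadow [-378.99912099   27.43594008]
```

```bash
python3 - <<'E'
from h import *
from bench import ctrl
c=dict(np.load("side0.npz"));a=cv2.resize(c["pixels"][0:230,0:110],None,fx=2.4,fy=2.4)
c=dict(np.load("top0.npz"));b=cv2.resize(c["pixels"][330:384,170:310],None,fx=3,fy=3)
o=np.zeros((560,700,3),np.uint8);o[:a.shape[0],:a.shape[1]]=a;o[:b.shape[0],270:270+b.shape[1]]=b
cv2.imwrite("pics/base.png",o)
E
```

```text
(no output)
```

View pics/base.png

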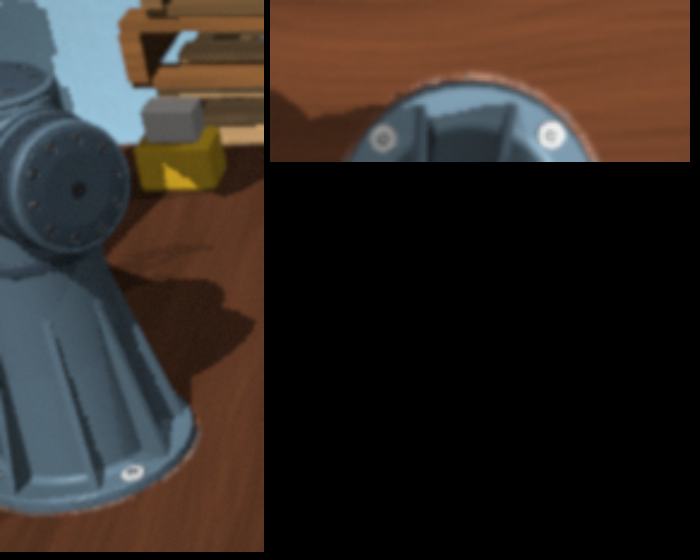

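Call:
servo_tool(targets=[[0,0,0,0,3,0,1],[0,0,0,0,6,0,1],[0,0,0,0,10,0,1],[0,0,0,0,13,0,1],[0,0,0,5,13,0,1],[0,0,0,10,13,0,1],[0,0,0,15,13,0,1],[0,0,0,15,13,0,1]])

```text
time_s: 7.4
eef_pos: [0.4944, -0.4404, 0.0353]
eef_rot: [0.007, -0.707, 0.006, 0.707]
wrist_force: [0.7, 0.1, 0.2]
opening: 1.0
```

```bash
python3 - <<'E'
from h import *
from bench import ctrl
o=ctrl.get_obs();st(o)
c=ctrl.camera("top"); print("top tcp",proj(c,o["eef_pos"]))
cv2.imwrite("pics/t5.png",cv2.resize(c["pixels"][170:230,360:460],None,fx=7,fy=7,interpolation=2))
c=ctrl.camera("side"); print("side",proj(c,o["eef_pos"])); cv2.imwrite("pics/s5.png",cv2.resize(c["pixels"][210:330,180:310],None,fx=5,fy=5,interpolation=2))
E
```

```text
t 7.4 pos [ 494.4 -440.4   35.3] phi -91.0 xax [-0.001  0.002 -1.   ] op 1.0 q [-0.91  0.56  1.48  0.    1.1   0.68] F [0.7 0.1 0.2] T [0.01 0.01 0.01]
top tcp [[408.88705444 201.71994825]]
side [[236.80049532 303.30292431]]
```

View pics/t5.png

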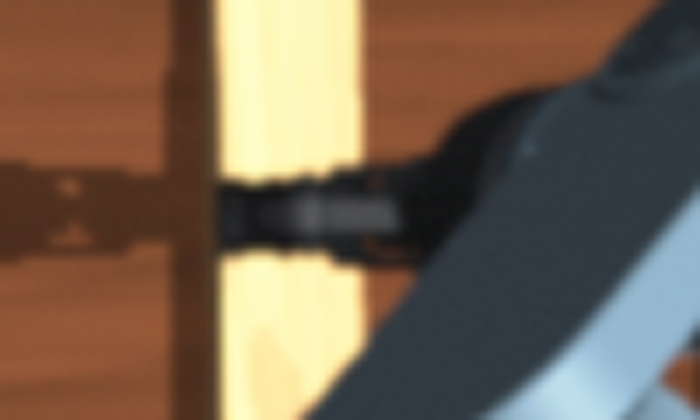

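View pics/s5.png

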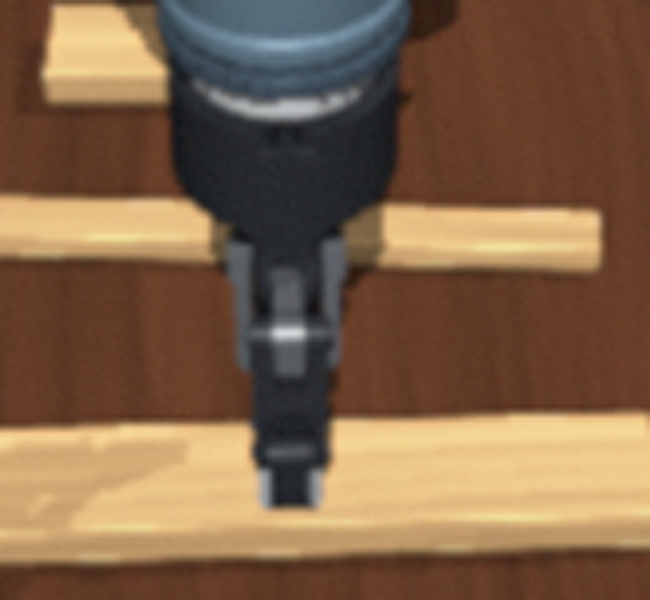

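```bash
python3 - <<'E'
from h import *
S=dict(np.load("side0.npz"));T=dict(np.load("top0.npz"))
for y,z in((-.483,.048),(-.497,.048)): print("side open pred",proj(S,[.4944,y,z]),"obs 238,311")
for y,z in((-.398,.048),(-.384,.048)): print("top open pred",proj(T,[.4944,y,z]))
for t in(0,.0145): print("shut pred t4",t,proj(T,[.495,-.428+t,.051]),"obs 397.4, side",proj(S,[.495,-.428-t,.051]),"obs 287")
E
```

```text
side open pred [[237.68055332 317.35154184]] obs 238,311
side open pred [[238.00299975 323.85129581]] obs 238,311
top open pred [[393.59302571 201.98318294]]
top open pred [[387.88724736 202.10073912]]
shut pred t4 0 [[406.27465369 201.46544942]] obs 397.4, side [[236.80546492 292.25372399]] obs 287
shut pred t4 0.0145 [[400.34493461 201.58763034]] obs 397.4, side [[237.11207883 298.33633158]] obs 287
```

Call:
servo_tool(targets=[[0,0,0,7,0,0,1],[0,0,0,14,0,0,1],[0,0,0,21,0,0,1],[0,0,0,28,0,0,1],[0,0,0,34,0,0,1],[0,0,0,34,0,0,1],[0,0,0,34,0,0,1],[0,0,0,34,0,0,1]])

```text
time_s: 8.5
eef_pos: [0.495, -0.4411, 0.0025]
eef_rot: [-0.006, 0.707, -0.006, -0.707]
wrist_force: [0.8, -0.9, 0.8]
opening: 0.999
```

```bash
python3 - <<'E'
from h import *
from bench import ctrl
o=ctrl.get_obs();st(o)
c=ctrl.camera("top"); print("top tcp",proj(c,o["eef_pos"]))
cv2.imwrite("pics/t6.png",cv2.resize(c["pixels"][170:230,360:460],None,fx=7,fy=7,interpolation=2))
c=ctrl.camera("side"); print("side",proj(c,o["eef_pos"])); cv2.imwrite("pics/s6.png",cv2.resize(c["pixels"][230:340,180:310],None,fx=5,fy=5,interpolation=2))
E
```

```text
t 8.5 pos [ 495.  -441.1    2.5] phi -91.0 xax [ 0. -0. -1.] op 0.999 q [-0.91  0.61  1.49  0.    1.05  0.68] F [ 0.8 -0.9  0.8] T [-0.01  0.01  0.03]
top tcp [[404.23832294 201.70208276]]
side [[237.27525043 315.41721462]]
```

View pics/t6.png

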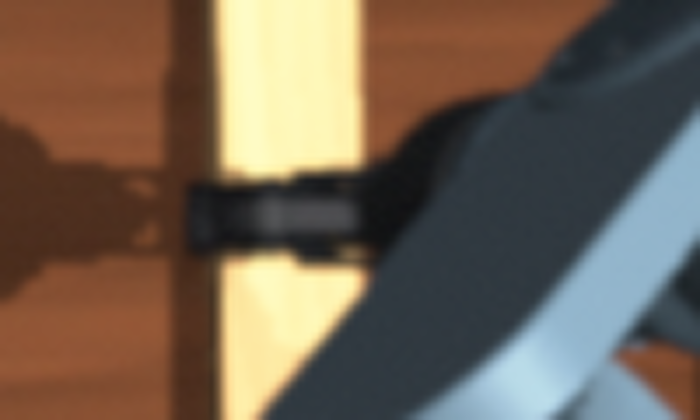

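View pics/s6.png

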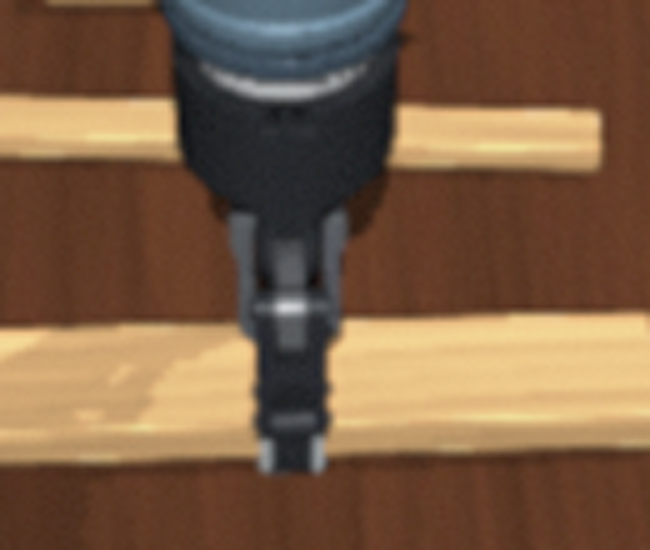

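Call:
servo_tool(targets=[[0,0,0,3,0,0,1],[0,0,0,6,0,0,1],[0,0,0,9,0,0,1],[0,0,0,12,0,0,1],[0,0,0,14,0,0,1],[0,0,0,15,0,0,1],[0,0,0,15,0,0,1],[0,0,0,15,0,0,1]])

```text
time_s: 9.6
eef_pos: [0.495, -0.4411, -0.0124]
eef_rot: [-0.006, 0.707, -0.006, -0.707]
wrist_force: [0.6, 0.9, -0.2]
opening: 0.996
```

```bash
python3 - <<'E'
from h import *
from bench import ctrl
o=ctrl.get_obs();st(o)
c=ctrl.camera("top"); a=cv2.resize(c["pixels"][170:230,360:460],None,fx=6,fy=6,interpolation=2)
c=ctrl.camera("side"); b=cv2.resize(c["pixels"][270:340,180:310],None,fx=3,fy=3,interpolation=2)
i=np.zeros((600,600,3),np.uint8);i[:360]=a;i[370:580,:390]=b;cv2.imwrite("pics/c7.png",i)
E
```

```text
t 9.6 pos [ 495.  -441.1  -12.4] phi -91.0 xax [ 0. -0. -1.] op 0.996 q [-0.91  0.63  1.49  0.    1.02  0.68] F [ 0.6  0.9 -0.2] T [ 0.02 -0.    0.02]
```

View pics/c7.png

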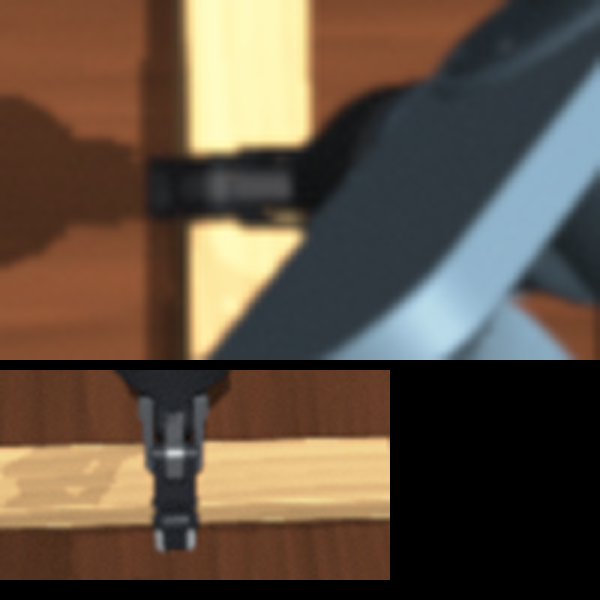

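Call:
servo_tool(targets=[[0,0,0,2,0,0,1],[0,0,0,3.5,0,0,1],[0,0,0,3.5,0,0,0.6],[0,0,0,3.5,0,0,0.4],[0,0,0,3.5,0,0,0.2],[0,0,0,3.5,0,0,0.0],[0,0,0,3.5,0,0,-1],[0,0,0,3.5,0,0,-1]])

```text
time_s: 10.7
eef_pos: [0.4953, -0.4416, -0.0154]
eef_rot: [-0.006, 0.707, -0.007, -0.707]
wrist_force: [-0.6, 0.3, 5.0]
opening: 0.563
```

```bash
python3 - <<'E'
from h import *
from bench import ctrl
o=ctrl.get_obs();st(o)
c=ctrl.camera("top"); a=cv2.resize(c["pixels"][170:230,360:460],None,fx=6,fy=6,interpolation=2)
c=ctrl.camera("side"); b=cv2.resize(c["pixels"][270:340,180:310],None,fx=3,fy=3,interpolation=2)
i=np.zeros((600,600,3),np.uint8);i[:360]=a;i[370:580,:390]=b;cv2.imwrite("pics/c8.png",i)
E
```

```text
t 10.7 pos [ 495.3 -441.6  -15.4] phi -91.0 xax [ 0.001 -0.001 -1.   ] op 0.563 q [-0.91  0.63  1.49  0.    1.02  0.68] F [-0.6  0.3  5. ] T [0.14 0.   0.01]
```

View pics/c8.png

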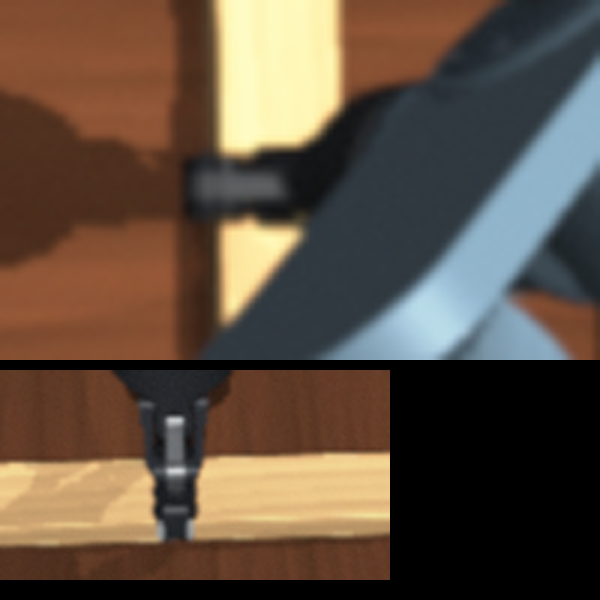

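Gripped: the opening is 0.563, about 48 mm. Closing pushed the slat about 11 mm in −y, so the reported y was right and only z is off. Lifting.

Call:
servo_tool(targets=[[0,0,0,-3,0,0,-1],[0,0,0,-12,0,0,-1],[0,0,0,-25,0,0,-1],[0,0,0,-45,0,0,-1],[0,0,0,-70,0,0,-1],[0,0,0,-90,0,0,-1],[0,0,0,-110,0,0,-1],[0,0,0,-120,0,0,-1]])

```text
time_s: 11.8
eef_pos: [0.4956, -0.442, 0.1066]
eef_rot: [-0.005, 0.708, -0.007, -0.706]
wrist_force: [0.1, 0.5, -1.6]
opening: 0.565
```

```bash
python3 - <<'E'
from h import *
from bench import ctrl
o=ctrl.get_obs();st(o)
c=ctrl.camera("side"); cv2.imwrite("pics/s9.png",cv2.resize(c["pixels"][160:350,110:370],None,fx=3,fy=3,interpolation=2))
for a in [([530,-100,160],-50),([526,214,160],-5.9)]: print(*row(o,*a))
E
```

```text
t 11.8 pos [ 495.6 -442.   106.6] phi -91.0 xax [ 0.002 -0.003 -1.   ] op 0.565 q [-0.91  0.47  1.45  0.    1.22  0.68] F [ 0.1  0.5 -1.6] T [-0.04  0.04  0.01]
[-0.716 -0.001 -0.003] [ -54.2 -342.4  -28.5]
[-1.485 -0.    -0.004] [ -55.1 -656.3  -19. ]
```

View pics/s9.png

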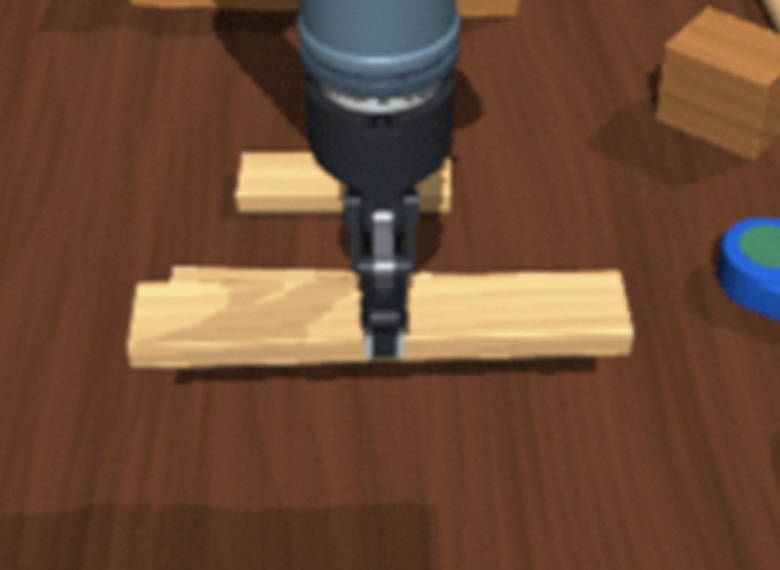

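Call:
servo_tool(targets=[[0,0,0,-20,-20,0,-1],[-0.05,0,0,-40,-60,0,-1],[-0.17,0,0,-60,-105,-10,-1],[-0.3,0,0,-64,-155,-20,-1],[-0.44,0,0,-64,-205,-25,-1],[-0.58,0,0,-64,-255,-30,-1],[-0.72,0,0,-64,-305,-30,-1],[-0.86,0,0,-64,-355,-30,-1]])

```text
time_s: 12.85
eef_pos: [0.5313, -0.0859, 0.1696]
eef_rot: [0.292, 0.645, 0.289, -0.644]
wrist_force: [0.7, -0.2, -1.7]
opening: 0.566
```

```bash
python3 - <<'E'
from h import *
from bench import ctrl
o=ctrl.get_obs();st(o)
for a in [([526,214,165],-5.9)]: print(*row(o,*a))
E
```

```text
t 12.85 pos [531.3 -85.9 169.6] phi -41.47 xax [ 0.002 -0.003 -1.   ] op 0.566 q [-0.38  0.14  1.74 -0.    1.26  0.34] F [ 0.7 -0.2 -1.7] T [ 0.04 -0.02 -0.  ]
[-0.621  0.002 -0.003] [   3.7 -202.6 -221.2]
```

Call:
servo_tool(targets=[[-0.12,0,0,0,-35,-38,-1],[-0.24,0,0,1,-70,-76,-1],[-0.36,0,0,2,-105,-114,-1],[-0.48,0,0,3,-140,-152,-1],[-0.57,0,0,4,-172,-188,-1],[-0.62,0,-0.003,4,-192,-210,-1],[-0.62,0,-0.003,4,-202.6,-221,-1],[-0.62,0,-0.003,4,-202.6,-221,-1]])

```text
time_s: 13.85
eef_pos: [0.5255, 0.214, 0.1642]
eef_rot: [-0.474, -0.524, -0.473, 0.526]
wrist_force: [-0.6, -0.3, -1.3]
opening: 0.563
```

```bash
python3 - <<'E'
from h import *
from bench import ctrl
o=ctrl.get_obs();st(o)
for n in("top","side"):
    c=ctrl.camera(n); np.savez(f"{n}10.npz",**c)
    print(n,"slat centre pred",proj(c,o["eef_pos"]+[0,0,.0334]))
    x,y,w,h=(50,110,200,200) if n=="top" else(120,40,200,150)
    cv2.imwrite(f"pics/{n}10.png",cv2.resize(c["pixels"][y:y+h,x:x+w],None,fx=3,fy=3,interpolation=2)[:600])
for a in [([526,215,90],-5.9)]: print(*row(o,*a))
E
```

```text
t 13.85 pos [525.5 214.  164.2] phi -5.93 xax [-0.001 -0.002 -1.   ] op 0.563 q [ 0.18  0.21  1.67 -0.    1.26  0.28] F [-0.6 -0.3 -1.3] T [ 0.    0.   -0.03]
top slat centre pred [[121.4315106  191.84985724]]
side slat centre pred [[238.57045761  75.21058661]]
[-0.     0.002  0.001] [74.2  0.5 -1.2]
```

View pics/top10.png

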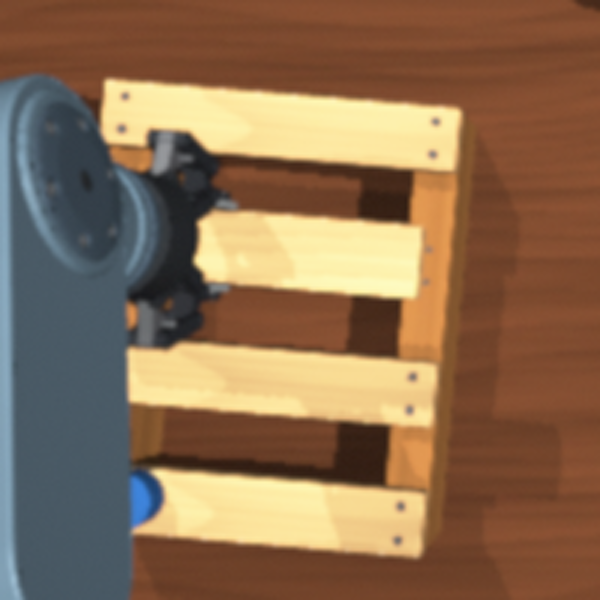

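View pics/side10.png

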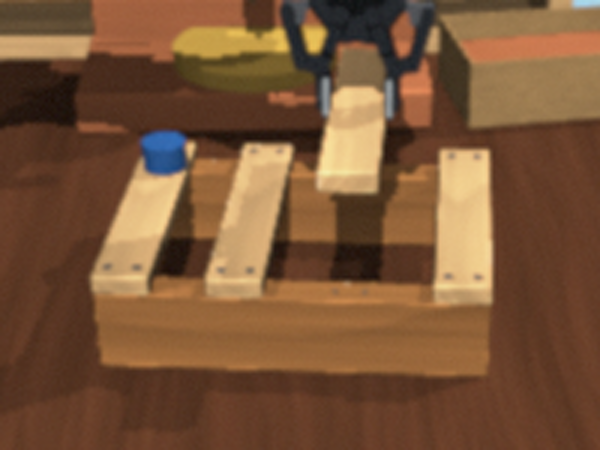

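Call:
servo_tool(targets=[[0,0.002,0,14,0,-1,-1],[0,0.002,0,28,0.5,-1,-1],[0,0.002,0,42,0.5,-1,-1],[0,0.002,0,56,0.5,-1,-1],[0,0.002,0,70,0.5,-1,-1],[0,0.002,0,80,0.5,-1,-1],[0,0.002,0,86,0.5,-1,-1],[0,0.002,0,86,0.5,-1,-1]])

```text
time_s: 14.95
eef_pos: [0.5262, 0.2135, 0.0781]
eef_rot: [-0.473, -0.525, -0.473, 0.526]
wrist_force: [0.8, 0.6, -1.3]
opening: 0.566
```

```bash
python3 - <<'E'
from h import *
from bench import ctrl
o=ctrl.get_obs();st(o)
ims=[]
for n in("top","side"):
    c=ctrl.camera(n); np.savez(f"{n}11.npz",**c)
    x,y,w,h=(110,130,110,140) if n=="top" else(145,80,150,90)
    cv2.imwrite(f"pics/{n}11.png",cv2.resize(c["pixels"][y:y+h,x:x+w],None,fx=4 if n=="top" else 5,fy=4 if n=="top" else 5,interpolation=0)[:600])
E
```

```text
t 14.95 pos [526.2 213.5  78.1] phi -6.01 xax [-0.001 -0.001 -1.   ] op 0.566 q [ 0.18  0.32  1.73 -0.    1.1   0.28] F [ 0.8  0.6 -1.3] T [ 0.03 -0.04  0.01]
```

View pics/top11.png

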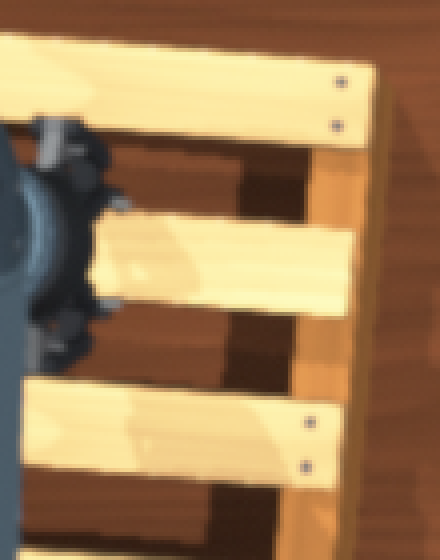

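View pics/side11.png

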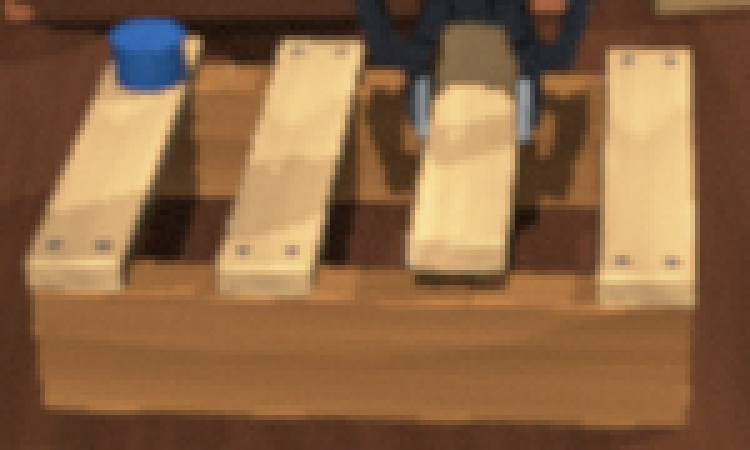

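```bash
python3 - <<'E'
from h import *
T=dict(np.load("top11.npz"));S=dict(np.load("side11.npz"))
f=lambda a:np.array(a)/4+[110,130]-.375
g=lambda a:np.array(a)/5+[145,80]-.4
A=cast(T,f([[376,65],[366,148]]),.093);B=cast(T,f([[343,404],[336,489]]),.093)
ax=(A.mean(0)-B.mean(0));ax/=np.linalg.norm(ax)
M=(A.mean(0)+B.mean(0))/2; ay=np.array([-ax[1],ax[0],0])
print("axis deg",np.degrees(np.arctan2(ax[1],ax[0])))
for z in(.108,.1115,.115):
    L=cast(T,f([[355,230],[348,317]]),z); d=(L.mean(0)-M)*1000
    print("top z",z,"along x",d@ax,"across",d@ay)
# side: end-top edge corners, near
A=cast(S,g([[597,281],[694,282]]),.093);B=cast(S,g([[217,268],[315,270]]),.093);M=(A.mean(0)+B.mean(0))/2
for z in(.108,.1115,.115):
    L=cast(S,g([[409,247],[507,252]]),z); d=(L.mean(0)-M)*1000
    print("side",z,d@ax,d@ay)
E
```

```text
axis deg -6.065044758417505
top z 0.108 along x 0.9189407936936541 across -0.3357317633857657
top z 0.1115 along x 0.8783600058083666 across -0.9626125241555109
top z 0.115 along x 0.8377792179230776 across -1.5894932849252421
side 0.108 1.4966029033528911 0.5573243349925338
side 0.1115 1.957618652349379 -5.6804506160507255
side 0.115 2.4186344013457335 -11.918225567093778
```

Call:
servo_tool(targets=[[0,0,0,3,-0.5,0,-1],[0,0,0,6,-1,-0.5,-1],[0,0,0,9,-1,-0.5,-1],[0,0,0,11,-1,-0.5,-1],[0,0,0,12,-1,-0.5,-1],[0,0,0,13,-1,-0.5,-1],[0,0,0,13,-1,-0.5,-1],[0,0,0,13,-1,-0.5,-1]])

```text
time_s: 16.05
eef_pos: [0.5259, 0.2142, 0.066]
eef_rot: [-0.473, -0.525, -0.473, 0.526]
wrist_force: [-0.4, 0.8, -1.9]
opening: 0.565
```

```bash
python3 - <<'E'
from h import *
from bench import ctrl
o=ctrl.get_obs();st(o)
E
```

```text
t 16.05 pos [525.9 214.2  66. ] phi -6.01 xax [ 0. -0. -1.] op 0.565 q [ 0.18  0.34  1.73 -0.    1.07  0.28] F [-0.4  0.8 -1.9] T [ 0.01 -0.02 -0.03]
```

Call:
servo_tool(targets=[[0,0,0,1,0,0,-1],[0,0,0,2,0,0,-1],[0,0,0,2.5,0,0,-1],[0,0,0,3,0,0,-1],[0,0,0,3.5,0,0,-1],[0,0,0,4,0,0,-1],[0,0,0,4,0,0,-1],[0,0,0,4,0,0,-1]])

```text
time_s: 17.05
eef_pos: [0.5259, 0.2143, 0.062]
eef_rot: [-0.473, -0.525, -0.473, 0.526]
wrist_force: [0.5, 0.4, -1.2]
opening: 0.564
```

```bash
python3 - <<'E'
from h import *
from bench import ctrl
o=ctrl.get_obs();st(o)
for n in("top","side"):
    c=ctrl.camera(n); np.savez(f"{n}12.npz",**c)
    x,y,w,h=(110,130,110,140) if n=="top" else(145,80,150,90)
    cv2.imwrite(f"pics/{n}12.png",cv2.resize(c["pixels"][y:y+h,x:x+w],None,fx=4 if n=="top" else 5,fy=4 if n=="top" else 5,interpolation=0)[:600])
E
```

```text
t 17.05 pos [525.9 214.3  62. ] phi -6.01 xax [ 0. -0. -1.] op 0.564 q [ 0.18  0.34  1.73 -0.    1.06  0.28] F [ 0.5  0.4 -1.2] T [-0.03  0.02 -0.01]
```

View pics/side12.png

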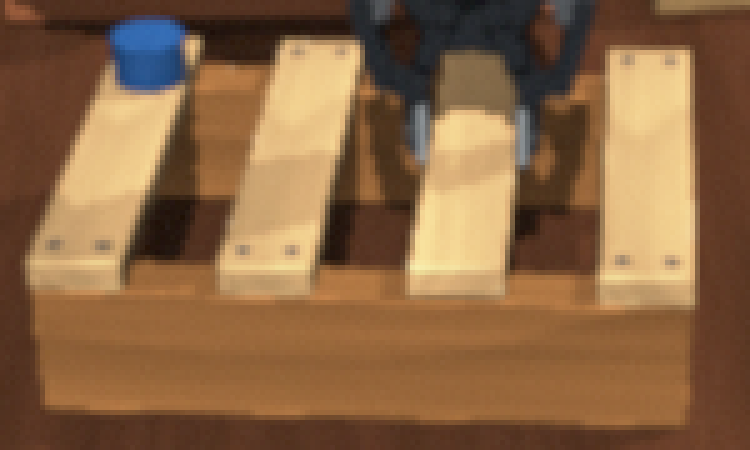

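View pics/top12.png

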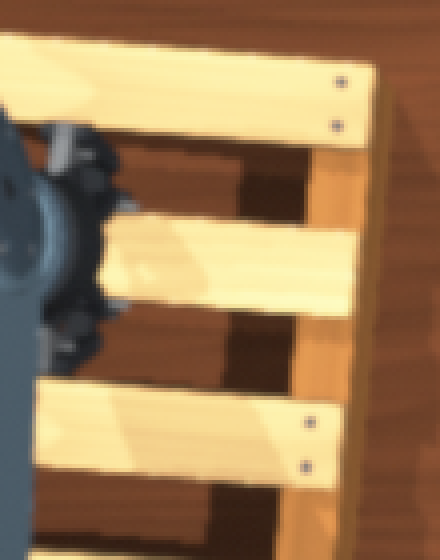

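Call:
servo_tool(targets=[[0,0,0,0.5,0,0,-1],[0,0,0,1,0,0,-1],[0,0,0,1.5,0,0,-1],[0,0,0,1.5,0,0,-1],[0,0,0,2,0,0,-1],[0,0,0,2,0,0,-1],[0,0,0,2.5,0,0,-1],[0,0,0,2.5,0,0,-1]])

```text
time_s: 18.15
eef_pos: [0.526, 0.2143, 0.0596]
eef_rot: [-0.473, -0.526, -0.473, 0.526]
wrist_force: [-0.2, 0.2, -0.9]
opening: 0.562
```

Call:
servo_tool(targets=[[0,0,0,0.3,0,0,-1],[0,0,0,0.6,0,0,-1],[0,0,0,0.9,0,0,-1],[0,0,0,1.0,0,0,-1],[0,0,0,1.0,0,0,-1],[0,0,0,1.0,0,0,-1],[0,0,0,1.0,0,0,-1],[0,0,0,1.0,0,0,-1]])

```text
time_s: 19.15
eef_pos: [0.526, 0.2143, 0.0595]
eef_rot: [-0.473, -0.525, -0.473, 0.526]
wrist_force: [-4.8, -1.3, 9.0]
opening: 0.563
```

```bash
python3 - <<'E'
from h import *
from bench import ctrl
o=ctrl.get_obs();st(o)
for n in("side",):
    c=ctrl.camera(n); np.savez(f"{n}13.npz",**c)
    x,y,w,h=(145,80,150,90)
    cv2.imwrite(f"pics/{n}13.png",cv2.resize(c["pixels"][y:y+h,x:x+w],None,fx=5,fy=5,interpolation=0)[:600])
E
```

```text
t 19.15 pos [526.  214.3  59.5] phi -6.0 xax [ 0. -0. -1.] op 0.563 q [ 0.18  0.35  1.74 -0.    1.06  0.28] F [-4.8 -1.3  9. ] T [-0.2   0.78 -0.08]
```

View pics/side13.png

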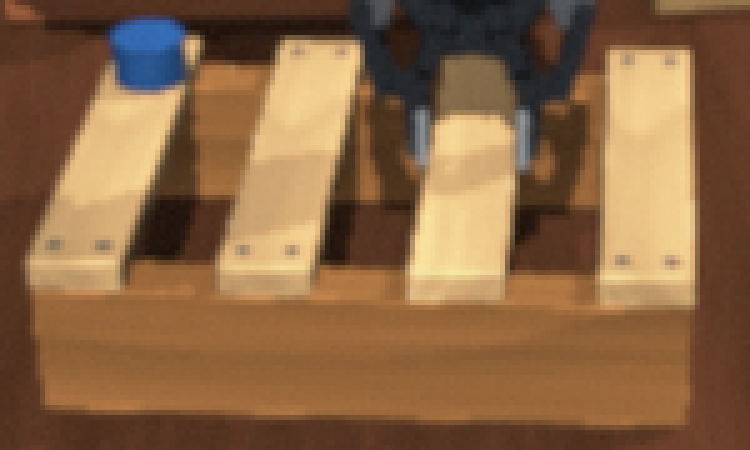

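Call:
servo_tool(targets=[[0,0,0,0,0,0,-1],[0,0,0,0,0,0,0.15],[0,0,0,0,0,0,0.25],[0,0,0,0,0,0,0.4],[0,0,0,0,0,0,0.6],[0,0,0,0,0,0,0.7],[0,0,0,0,0,0,0.7],[0,0,0,0,0,0,0.7]])

```text
time_s: 20.2
eef_pos: [0.526, 0.2143, 0.0595]
eef_rot: [-0.473, -0.525, -0.473, 0.526]
wrist_force: [0.8, 0.8, -0.3]
opening: 0.848
```

Call:
servo_tool(targets=[[0,0,0,-5,0,0,0.7],[0,0,0,-15,0,0,0.7],[0,0,0,-30,0,0,0.7],[0,0,0,-50,0,0,0.7],[0,0,0,-80,0,0,0.7],[0,0,0,-110,0,0,0.7],[0,0,0,-140,0,0,0.7],[0,0,0,-150,0,0,0.7]])

```text
time_s: 21.2
eef_pos: [0.5274, 0.2146, 0.2129]
eef_rot: [0.474, 0.527, 0.472, -0.524]
wrist_force: [0.1, -0.2, -0.3]
opening: 0.85
```

Call:
servo_tool(targets=[[0,0,0,0,0,50,0.7],[0,0,0,0,0,100,0.7],[0,0,0,0,0,150,0.7],[0,0,0,0,0,200,0.7],[0,0,0,0,0,250,0.7],[0,0,0,0,0,300,0.7],[0,0,0,0,0,320,0.7],[0,0,0,0,0,320,0.7]])

```text
time_s: 22.2
eef_pos: [0.4934, -0.1049, 0.2121]
eef_rot: [0.473, 0.528, 0.472, -0.525]
wrist_force: [0.4, 0.1, -0.0]
opening: 0.853
```

```bash
python3 - <<'E'
from h import *
from bench import ctrl
o=ctrl.get_obs();st(o)
for n in("top","side"):
    c=ctrl.camera(n); np.savez(f"{n}14.npz",**c); cv2.imwrite(f"pics/{n}14.png",c["pixels"])
    m,ks=woods(c)
    for k in ks:
        x,y,w,h=cv2.boundingRect(k)
        if (60<x<440 and y>100) or n=="side" and 120<x<320 and y>80: print(n,(x,y,w,h),"z18",np.round(rect(c,k,.018),1),"z93",np.round(rect(c,k,.093),1))
E
```

```text
t 22.2 pos [ 493.4 -104.9  212.1] phi -6.16 xax [ 0.004  0.001 -1.   ] op 0.853 q [-0.45  0.02  1.78  0.    1.34 -0.34] F [ 0.4  0.1 -0. ] T [-0.01 -0.01  0.04]
top (94, 265, 98, 30) z18 [310.3 230.  245.2  71.6 -89.9] z93 [324.1 205.6 225.9  66.  -89.9]
top (75, 221, 122, 32) z18 [421.6 246.9 307.1  59.6  84.2] z93 [426.6 221.2 282.9  55.   84.2]
top (337, 218, 14, 43) z18 [ 404.5 -278.7  106.3   28.    -5.4] z93 [ 410.9 -263.1   98.    25.8   -5.4]
top (79, 178, 120, 31) z18 [531.  239.2 303.7  54.9  84. ] z93 [527.5 214.1 279.8  50.6  84. ]
top (342, 149, 13, 37) z18 [ 586.7 -295.3   92.2   29.5   -4.8] z93 [ 578.8 -278.3   84.9   27.2   -4.8]
top (83, 136, 122, 32) z18 [637.4 225.9 309.9  59.7  84.1] z93 [625.5 201.9 285.5  55.   84.1]
side (166, 249, 135, 15) z18 [ 491.2 -297.7  279.6   37.7   -5.1] z93 [ 489.7 -376.   250.4   33.7   -5.1]
side (188, 210, 73, 21) z18 [ 475.8 -179.5  161.9   71.1   -3. ] z93 [ 475.9 -270.1  145.1   63.7   -3. ]
side (399, 136, 113, 93) z18 [1076.8  -13.1  476.2  207.9   34.9] z93 [1014.3 -121.   426.5  186.2   34.9]
side (338, 121, 41, 54) z18 [861.1 131.3 288.5  88.   84.4] z93 [821.    8.3 258.4  78.8  84.4]
side (187, 106, 24, 35) z18 [410.2 287.2 213.3  60.1  85.5] z93 [417.1 147.9 191.   53.8  85.5]
side (150, 94, 30, 45) z18 [304.  341.5 291.1  61.8  85.7] z93 [322.1 196.6 260.8  55.4  85.7]
side (264, 89, 21, 53) z18 [640.7 337.5 350.4  60.3  84.2] z93 [623.6 193.  313.9  54.   84.2]
```

View pics/top14.png

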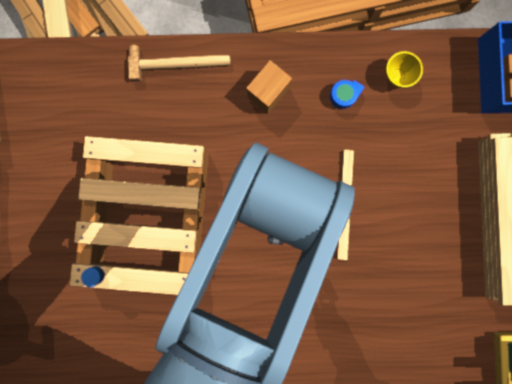

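View pics/side14.png

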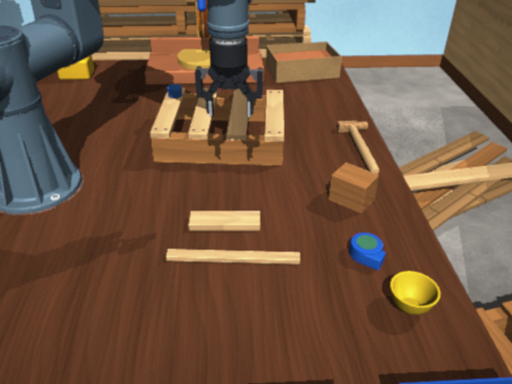

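Call:
servo_tool(targets=[[0,0,0,0,0,50,0.7],[0,0,0,0,0,100,0.7],[0,0,0,0,0,150,0.7],[0,0,0,0,0,200,0.7],[0,0,0,0,0,250,0.7],[0,0,0,0,0,300,0.7],[0,0,0,0,0,320,0.7],[0,0,0,0,0,320,0.7]])

```text
time_s: 23.3
eef_pos: [0.4603, -0.421, 0.211]
eef_rot: [0.473, 0.527, 0.473, -0.524]
wrist_force: [0.4, 0.4, -0.1]
opening: 0.85
```

```bash
python3 - <<'E'
from h import *
from bench import ctrl
o=ctrl.get_obs();st(o)
for n in("top","side"):
    c=ctrl.camera(n); np.savez(f"{n}15.npz",**c)
    x,y,w,h=(65,125,150,145) if n=="top" else(145,80,150,90)
    s=4 if n=="top" else 5
    cv2.imwrite(f"pics/{n}15.png",cv2.resize(c["pixels"][y:y+h,x:x+w],None,fx=s,fy=s,interpolation=0)[:600])
    m,ks=woods(c)
    for k in ks:
        x,y,w,h=cv2.boundingRect(k)
        if (60<x<440 and y>100) and n=="top" or n=="side" and 120<x<320 and y>80: print(n,(x,y,w,h),"z18",np.round(rect(c,k,.018),1),"z93",np.round(rect(c,k,.093),1))
E
```

```text
t 23.3 pos [ 460.3 -421.   211. ] phi -6.04 xax [ 0.004  0.002 -1.   ] op 0.85 q [-0.93  0.29  1.48  0.    1.38 -0.83] F [ 0.4  0.4 -0.1] T [-0.04  0.01  0.03]
top (102, 267, 91, 29) z18 [308.3 220.5 230.5  55.1  83.7] z93 [322.3 196.8 212.3  50.7  83.7]
top (74, 220, 123, 32) z18 [421.8 248.6 308.7  59.4  84.1] z93 [426.8 222.8 284.5  54.8  84.1]
top (290, 179, 23, 65) z18 [ 476.9 -173.3  163.1   53.6   -2.4] z93 [ 477.6 -165.9  150.2   49.4   -2.4]
top (78, 178, 123, 31) z18 [530.4 237.4 309.9  59.6  83.9] z93 [526.9 212.4 285.6  54.9  83.9]
top (337, 149, 18, 112) z18 [ 492.1 -286.7  282.2   28.7   -5. ] z93 [ 491.6 -270.4  260.    26.5   -5. ]
top (83, 136, 122, 32) z18 [637.1 226.1 309.7  58.8  84.1] z93 [625.2 202.  285.3  54.2  84.1]
side (166, 249, 135, 15) z18 [ 491.5 -297.8  280.2   38.    -5.1] z93 [ 490.  -376.   251.    34.1   -5.1]
side (263, 89, 22, 54) z18 [640.4 335.2 355.1  61.8  83.9] z93 [623.3 190.9 318.   55.4  83.9]
side (235, 88, 16, 54) z18 [541.8 346.8 356.6  47.9  86.6] z93 [535.1 201.3 319.4  42.9  86.6]
```

View pics/top15.png

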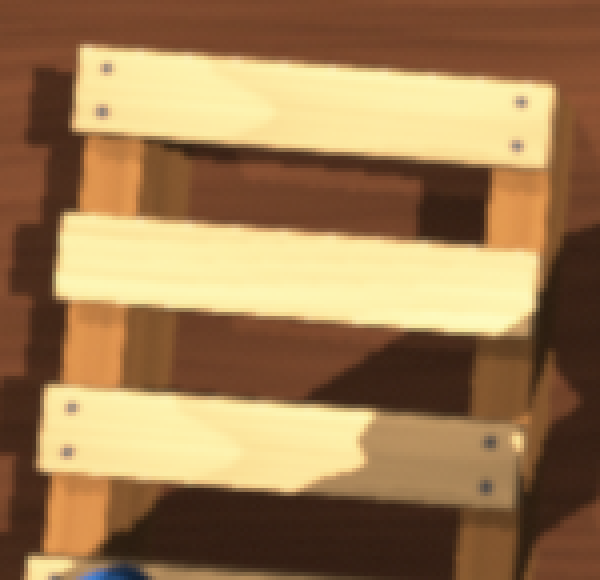

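View pics/side15.png

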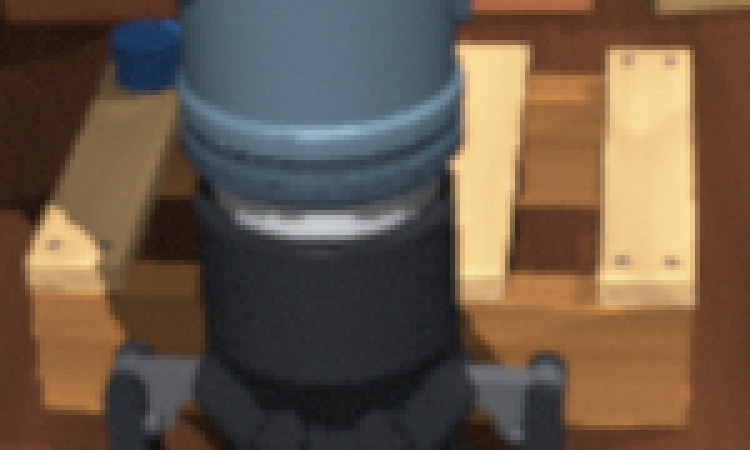

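```bash
python3 - <<'E'
from bench import ctrl
print(ctrl.hand_in())
E
```

```text
the job is handed in; nothing more can be done
None
```

The loose full-size slat now lies flat across both bearers in the middle of the wide gap, and I handed the job in at about 23.4 s of the 38 s allowed. I set the slat down with light contact (about 9 N), opened the gripper and moved it clear.

**Placement check:** in the last top view the slat sits at (526.9, 212.4) mm. The midpoint of its nailed neighbours is (526.0, 212.4) mm, so it is about 1 mm off along the bearers and 0 mm across. It is square to within about 0.2°.

**Other pieces:** the offcut and the lath measured where they started. The tin was still in place on its slat.

**What failed or disagreed:**
- **First grasp missed:** the fingers shut just above the slat. The fingertips stood roughly 15 mm higher than the reported height suggested.
- **Wrong sideways correction:** to allow for the miss I also moved the gripper 13 mm sideways, which turned out not to be needed. Closing therefore pushed the slat about 11 mm along the bench before the lift.
- **Camera disagreement:** heights measured from the two views differed by about 2–3 mm, so I relied on the contact force for the final lowering.
- **Last side view:** the arm partly hid the skid, so the final placement numbers come from the top view only.

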